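# Press the dough meter and thermometer home in the bakery's foam kit tray

### The job

Put the bakery's measuring kit away: set the dough meter from the wooden board, screen up, into its empty foam cutout in the kit tray, and press both the meter and the red folding thermometer beside it down until each lies level and fully home on the floor of its cutout at both ends. Leave the bread rolls where they lie on the board.

Things in the scene. Friction and masses are not known exactly. Their poses are not given: they have to be found in the camera images.
- kit_tray: Shallow grey tray 204 x 254 mm (its x by y), fixed to the bench, filled with charcoal foam; foam face and rim 44 mm above the bench. Two oblong cutouts with yellow floors run along its y. Origin: centre of the underside, on the bench; z up. A round steel disc (44 mm, 5 mm proud, at tray x -50, y +70 mm) is part of it.
- meter_pocket (a point): Floor centre of the empty, wider cutout; axes as the tray. 54 mm (x) by 122 mm (y), 27 mm deep, floor 17 mm above the bench, 3 mm chamfer. Springy lips on its long walls stop a tool with its underside about 18 mm above the floor (9 mm below the foam face); from there it needs a press of 10 to 16 N and then stays down. Fingers do not fit beside a tool in it.
- thermometer_pocket (a point): Centre of the floor of the narrower cutout for the thermometer; axes as the tray. 32 mm (tray x) by 144 mm (tray y), 27 mm deep, floor 17 mm above the bench, with the same foam lips and pressing force as the other.
- meter: Dough meter: cream block 50 mm (its x) by 118 mm (its y) by 32 mm high, 0.25 kg, blue-green band round its sides, screen and buttons on top. Origin: centre of the underside; z up, y along its length. It lies flat, screen up, on the board. Fully home, its top is 49 mm above the bench, 5 mm proud of the foam. Either way round fits.
- meter_end_a (a point): Point on the meter's underside, 55 mm from its centre towards its +y end (screen end).
- meter_end_b (a point): Point on the meter's underside, 55 mm from its centre towards its -y end.
- thermometer: Folding thermometer: brick-red bar 28 mm (its x) by 140 mm (its y) by 32 mm high, 0.14 kg, display and folded steel probe on top. Origin: centre of the underside; z up, y along its length. Starts level in the mouth of its cutout, caught on the lips, top about 67 mm above the bench; fully home its top is at 49 mm, 5 mm proud of the foam.
- thermometer_end_a (a point): Point on the thermometer's underside, 66 mm from its centre towards its +y end.
- thermometer_end_b (a point): Point on the thermometer's underside, 66 mm from its centre towards its -y end.
- board: Wooden proofing board 240 x 270 mm (its x by its y), fixed on the bench, upper face 12 mm above the bench, with a 12 mm wide rim 18 mm high. Origin: centre of the underside. The meter and two bread rolls lie on it.
- roll_a: Bread roll, 60 mm across, 30 mm high, loose on the board; origin: centre of the underside.
- roll_b: Darker bread roll, 60 mm across, 30 mm high, loose on the board; origin: centre of the underside.
There are look-alikes about, which are no part of the job. Of the things like the thermometer, leave any that is purple or yellow; of the rest the larger one is meant.

How it is judged:
By the outcome, as a careful person would: the job done as asked, in the order asked, and still so for the second after the job is handed in, with the robot touching nothing.
It also fails if it takes over 72 s, if anything falls off the work surface, if the arm or the gripper's body presses on something with over 40 N, if the wrist force passes 120 N, or if a joint passes its speed limit or range.

### The arm

A 6-joint arm with a two-finger parallel gripper is mounted at the origin on the work surface. World frame = base frame: x ahead of the robot, y to its left, z up, the work surface at z = 0. Lengths are in m, angles in degrees, forces in N, time in s.
With the tool pointing down it reaches from about 0.3 to 0.825 m from the base axis. Payload 5.4 kg.
Tool frame: the origin (TCP) lies on the mounting face of the last link; the fingertips stand 190 mm ahead of it and the grasp point (between the pads) lies 171 mm ahead of it (bot.tcp_to_tips is the distance from the TCP to the fingertips, in m); z points along the fingers, y is the direction in which the jaws open and shut (so a half turn about z gives the same grasp; the last joint's range is limited). The gripper opens to 92 mm and grips with 3 to 60 N. Pads are 20 mm wide; open, the fingers measure 128 mm over their backs; the gripper's body (75 mm by 189 mm) begins 69 mm behind the grasp point.
Start: joints at [-12.038, 9.076, 91.501, -0, 79.423, -12.038], TCP at [0.575, -0, 0.405] pointing down, gripper open.
Joint ranges: [-166.64, 166.64], [-54.1, 131.32], [10.49, 154.53], [-73.88, 253.88], [9.74, 151.15], [-171.62, 171.62]. Speed limits (degrees/s): [147.25, 147.25, 180, 180, 180, 180].

### API

Orientations are given as [roll, pitch, yaw] about the fixed x, y, z axes, in that order (R = Rz(yaw) Ry(pitch) Rx(roll)).
In Python, from rig import bot gives the robot as it stands. Calls block until the motion is done:
- bot.move_ptp(position, orientation): joint-space move of the TCP to a pose.
- bot.move_linear(position, rot=None, rate=0.15, stop_force=None): straight line of the TCP; rot=None keeps the orientation; rate is the mean speed in m/s. With stop_force (N) it stops when the force on the tool has changed by that much, and returns True; else False.
- bot.movej(angles): joint-space move.
- bot.grip(opening, grip_force=None): finger opening in m; grip_force is the grip in N (None keeps the last); returns when the fingers have stopped.
- bot.pause(seconds).
- bot.ik(position, orientation): joint angles nearest the present ones, or None.
- bot.capture(name): name is "scene" or "side" or "wrist"; returns a dict with "pixels" (400x640x3 uint8, blue, green, red), "fx", "fy", "cx", "cy" (pixels), "dist_coeffs" ([k1, k2, p1, p2, k3] as OpenCV has them; the pictures are not rectified), "R" (3x3) and "t" (3): a world point X has camera coordinates R X + t. Camera axes: x right, y down, z forward; pixel columns grow to the right and rows downward; lengths in m; the calibration is good to about 2 mm. A picture is of the moment at which its call begins. There is no depth.
A pose or a line that the arm cannot do raises bot.PlanningError and nothing moves.
- bot.close_job(): hands the job in, once; it reports no verdict.
Trained networks look in the newest picture that a camera, given by its name, has taken for a name from the list of things; names that differ only in an ending like _2 or _b are one class to them, and where a whole thing is asked for, a point or a joint stands for the part that bears it (a point fixed in the world has none). Each returns a list of dicts, best first, with "conf" (0 to 1); they miss things now and then, are a little off and sometimes report something else, mostly with a low value. They report only what shows in the picture. A call takes as long as a camera call. They do not tell look-alikes from the thing itself.
- bot.recognise(camera, name): "uv" ([column, row] in pixels, amid what is visible of it).
Readings, each from a call of its own:
- bot.current_time_s(): time.
- bot.current_joint_pos(): joint angles.
- bot.current_joint_vel(): joint speeds.
- bot.current_joint_torque(): joint torques, N m.
- bot.current_eef_pos(): TCP position.
- bot.current_tool_rot(): TCP orientation.
- bot.current_wrist_force(): force on the tool from outside, world axes, zero at the start.
- bot.current_wrist_torque(): the same for the moment, N m.
- bot.current_width(): finger opening in m.
Only numpy, scipy, OpenCV 4.12 (cv2) and the standard library are available. Lean on these libraries where they do the work, as an engineer would, in place of code of your own. Each camera call takes 0.05 s, during which the arm holds its last target.

## Working session

There is one attempt and no reset: what is moved stays moved. The work goes in short steps, each a Python script; the robot and the scene stay as the last script left them, time stands still between calls to the robot, and variables do not carry over. Pictures are saved under pics/ and viewed, and the job is handed in when it is done.

```bash
ls; mkdir -p pics
python3 - <<'E'
from rig import bot
import cv2
for n in ["scene","side","wrist"]:
    c=bot.capture(n); cv2.imwrite(f"pics/{n}0.png",c["pixels"])
    import numpy as np
    print(n,-np.array(c["R"]).T@np.array(c["t"]),c["fx"],c["dist_coeffs"])
    for k in ["meter","thermometer","kit_tray","roll_a"]:
        print(k,[(np.round(r["uv"]).tolist(),round(r["conf"],2)) for r in bot.recognise(n,k)])
print(bot.current_time_s())
E
```

```text
pics
scene [0.8514042  0.71768579 0.79309613] 438.4802983968411 [-0.0295013  0.         0.         0.         0.       ]
meter [([258.0, 160.0], 0.57)]
thermometer [([437.0, 240.0], 0.88), ([287.0, 261.0], 0.86), ([451.0, 313.0], 0.78), ([370.0, 200.0], 0.74), ([261.0, 159.0], 0.37)]
kit_tray [([316.0, 271.0], 0.81)]
roll_a [([219.0, 156.0], 0.85), ([316.0, 270.0], 0.74), ([300.0, 175.0], 0.69)]
side [ 0.33202349 -0.52151774  0.77030753] 381.0341571907639 [-0.08704129  0.          0.          0.          0.        ]
meter [([367.0, 297.0], 0.84), ([383.0, 304.0], 0.35)]
thermometer [([271.0, 214.0], 0.92), ([367.0, 169.0], 0.84), ([340.0, 183.0], 0.67), ([275.0, 123.0], 0.66), ([241.0, 164.0], 0.61)]
kit_tray [([344.0, 183.0], 0.84)]
roll_a [([328.0, 260.0], 0.92), ([380.0, 304.0], 0.64), ([417.0, 320.0], 0.62), ([366.0, 297.0], 0.56)]
wrist [0.57427958 0.07199652 0.38464888] 276.2703422355241 [-0.01313899  0.          0.          0.          0.        ]
meter [([284.0, 285.0], 0.92)]
thermometer [([139.0, 116.0], 0.86), ([352.0, 44.0], 0.74)]
kit_tray [([305.0, 63.0], 0.69), ([304.0, 254.0], 0.63)]
roll_a [([340.0, 338.0], 0.87), ([233.0, 225.0], 0.78)]
0.75
```

View pics/scene0.png

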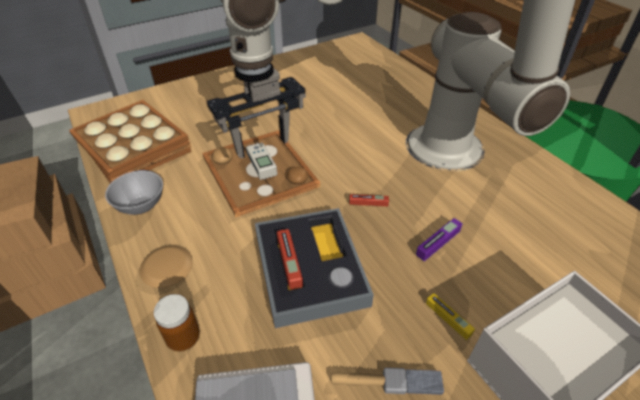

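View pics/side0.png

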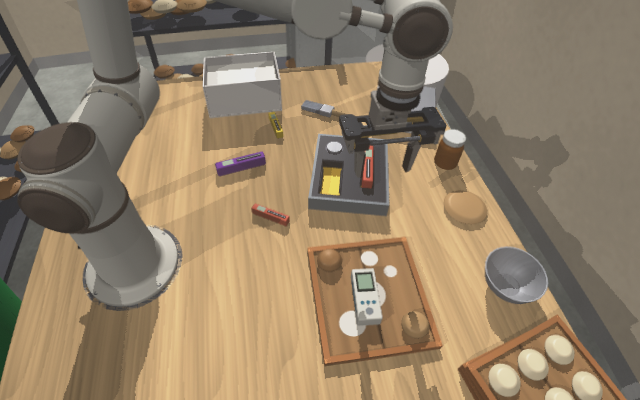

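View pics/wrist0.png

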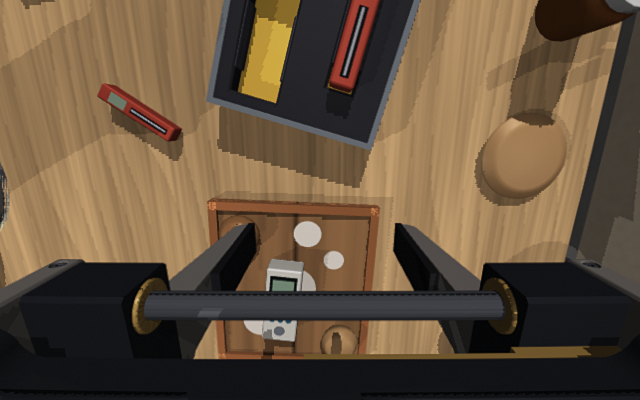

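The scene camera shows the red thermometer in the tray at (287,261), a small red one on the bench at (370,200), a purple one at (437,240) and a yellow one at (451,313). The one in the tray fits: it is red, the larger of the two reds, and it sits in the cutout. Next I'll get rough positions and crops.

```bash
cat > h.py <<'E'
import numpy as np, cv2, pickle
def ray(c,uv):
    K=np.array([[c["fx"],0,c["cx"]],[0,c["fy"],c["cy"]],[0,0,1]])
    p=cv2.undistortPoints(np.array([[uv]],float),K,np.array(c["dist_coeffs"],float))[0,0]
    R=np.array(c["R"]);t=np.array(c["t"])
    return -R.T@t, R.T@np.array([p[0],p[1],1])
def onz(c,uv,z):
    o,d=ray(c,uv); return o+d*(z-o[2])/d[2]
def proj(c,X):
    K=np.array([[c["fx"],0,c["cx"]],[0,c["fy"],c["cy"]],[0,0,1]])
    return cv2.projectPoints(np.array(X,float).reshape(-1,3),cv2.Rodrigues(np.array(c["R"],float))[0],np.array(c["t"],float),K,np.array(c["dist_coeffs"],float))[0][:,0]
def snap(bot,n,name):
    c=bot.capture(n); pickle.dump(c,open(f"pics/{name}.pkl","wb")); cv2.imwrite(f"pics/{name}.png",c["pixels"]); return c
def load(name): return pickle.load(open(f"pics/{name}.pkl","rb"))
E
python3 - <<'E'
from rig import bot
from h import *
S=snap(bot,"scene","s1");D=snap(bot,"side","d1");W=snap(bot,"wrist","w1")
print("meter",onz(S,(261,160),.044),onz(D,(367,297),.044))
print("therm",onz(S,(287,258),.067),onz(D,(368,169),.067))
print("yellow",onz(S,(326,243),.017),onz(D,(331,181),.017))
print("rolls",onz(S,(297,175),.03),onz(D,(330,260),.03),onz(D,(416,324),.03))
a=cv2.resize(D["pixels"][120:220,290:410],None,fx=4,fy=4,interpolation=2)
b=cv2.resize(S["pixels"][190:330,240:380],None,fx=3.3,fy=3.3,interpolation=2)[:400,:480]
cv2.imwrite("pics/c1.png",cv2.hconcat([a[:400,:400],b[:400,:400]]))
E
```

```text
meter [ 0.51921672 -0.1643714   0.044     ] [ 0.51308406 -0.19113085  0.044     ]
therm [0.61982282 0.18731049 0.067     ] [0.60605955 0.15086276 0.067     ]
yellow [0.50590728 0.15717276 0.017     ] [0.51313217 0.17004712 0.017     ]
rolls [ 0.45701645 -0.07466764  0.03      ] [ 0.45768406 -0.08175652  0.03      ] [ 0.59975098 -0.26121629  0.03      ]
```

View pics/c1.png

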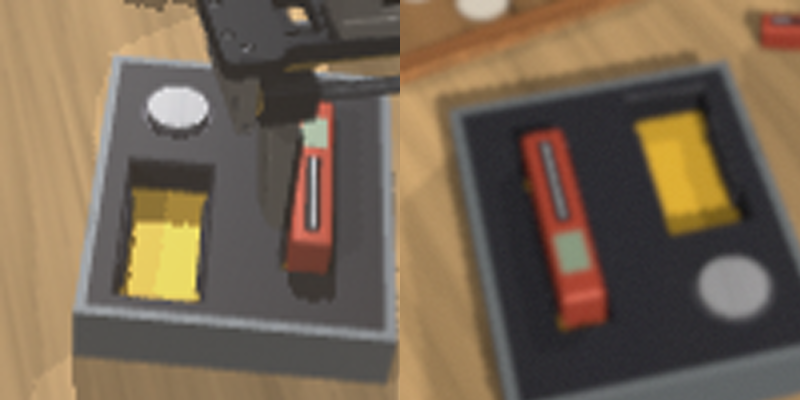

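The crops confirm it: the long red bar standing proud in the narrower cutout is the one meant, and the yellow-floored cutout beside it is empty. Next I'll look from above with the wrist camera at the tray and the board.

Run:
```python
from rig import bot
from h import *
print(bot.current_tool_rot())
r=bot.current_tool_rot()
bot.move_ptp([0.55,0.09,0.40],r); W=snap(bot,"wrist","wt")
S=snap(bot,"side","d2")
bot.move_ptp([0.52,-0.27,0.36],r); W=snap(bot,"wrist","wb"); S=snap(bot,"scene","s2");D=snap(bot,"side","d3")
print(bot.current_time_s())
```

```text
[-1.79997202e+02 -5.49079731e-04  8.99977776e+01]
2.9667
```

View pics/wt.png

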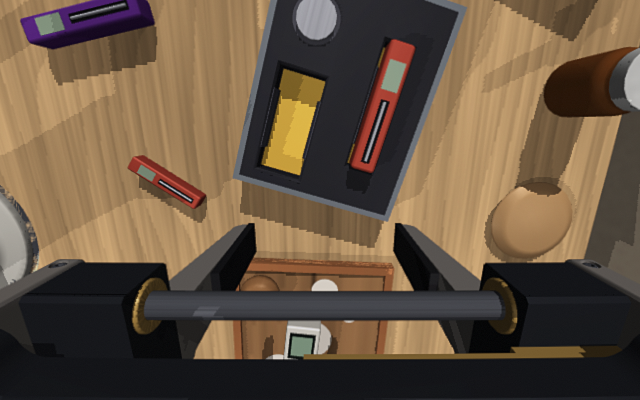

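View pics/wb.png

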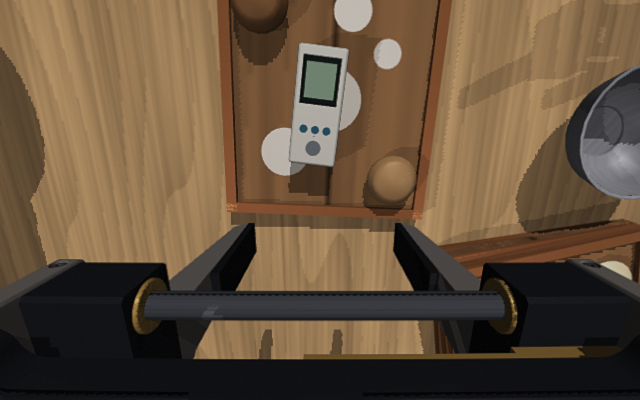

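View pics/d3.png

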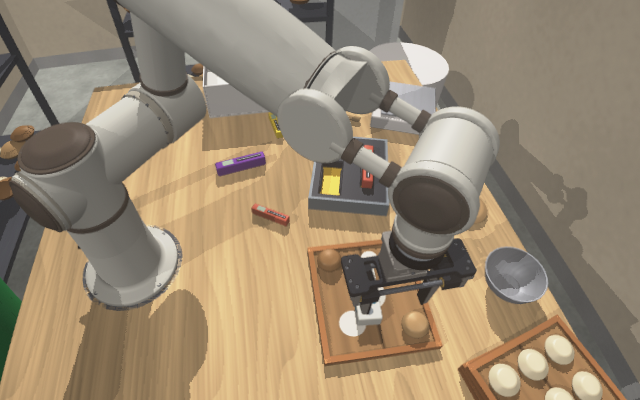

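View pics/s2.png

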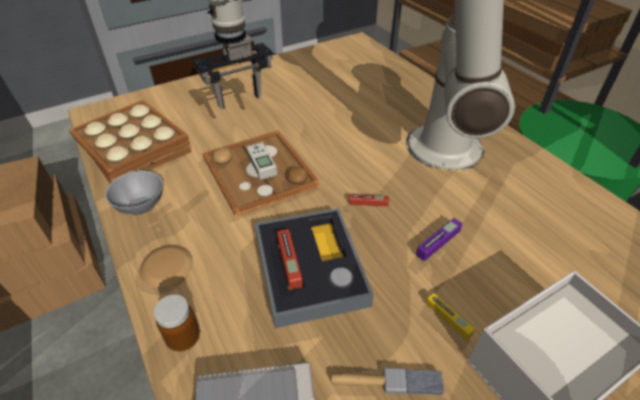

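The tray view (wt) shows the empty pocket around (294,120), the thermometer around (383,105) and the disc at (317,18). The board view (wb) shows the meter with corners near (299,43), (349,48), (335,166) and (290,161). The rolls are at (392,180) and (260,5), clear of it. I'll enlarge to get exact corners.

Run:
```python
from h import *
a=cv2.resize(load("wb")["pixels"][30:180,270:370],None,fx=4,fy=4,interpolation=2)
b=cv2.resize(load("wt")["pixels"][0:230,225:475],None,fx=2.6,fy=2.6,interpolation=2)
for im,s,x0,y0 in((a,4,270,30),(b,2.6,225,0)):
    for k in range(0,600,20):
        x=int(k*s);
        if x<im.shape[1]: cv2.putText(im,str(x0+k),(x,8),0,.3,(0,255,255)); im[:,x]=im[:,x]//2+60
        if x<im.shape[0]: cv2.putText(im,str(y0+k),(0,x+8),0,.3,(0,255,255)); im[x]=im[x]//2+60
cv2.imwrite("pics/ca.png",a);cv2.imwrite("pics/cb.png",b)
```

```text
(no output)
```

View pics/ca.png

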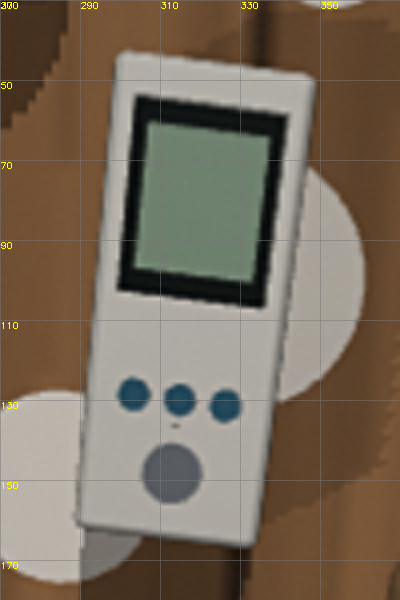

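View pics/cb.png

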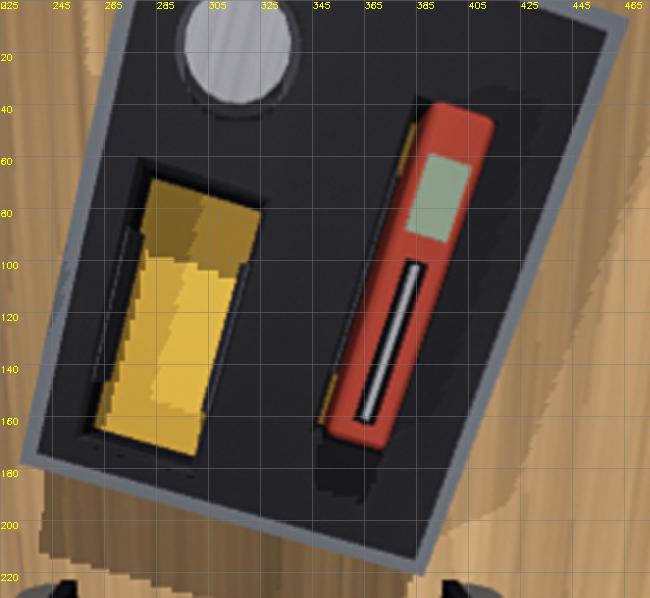

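Run:
```python
from h import *
from scipy.optimize import least_squares
W=load("wb"); M=[(299.5,43.5),(348.5,49.5),(333.5,166),(290,160)]
T=load("wt")
def rect(c,px,z,name,w,l):
    P=np.array([onz(c,p,z) for p in px]); L=np.linalg.norm
    print(name,"sides",[round(1000*L(P[i]-P[(i+1)%4]),1) for i in range(4)])
    # order: top-left, top-right, bot-right, bot-left ; +y axis toward top
    loc=np.array([[-w/2,l/2],[w/2,l/2],[w/2,-l/2],[-w/2,-l/2]])
    f=lambda q:(proj(c,[[q[0]+np.cos(q[2])*a-np.sin(q[2])*b,q[1]+np.sin(q[2])*a+np.cos(q[2])*b,z] for a,b in loc])-px).ravel()
    r=least_squares(f,[*P.mean(0)[:2],0]); print("  pose",r.x[:2].round(4),np.degrees(r.x[2]).round(2),"res",np.abs(r.fun).max().round(2)); return r.x
m=rect(W,M,.044,"meter",.05,.118)
p=rect(T,[(283.5,68.5),(325.8,81),(300,175.4),(261.2,164.6)],.017,"pocket",.054,.122)
t=rect(T,[(393,38.5),(415.4,47),(372.7,173),(350.8,165.4)],.067,"therm",.028,.140)
R=[onz(T,q,.044) for q in [(466.5,7),(387,221),(232.7,177.7)]]
print("rim",np.round(R,4),np.linalg.norm(R[0]-R[1]),np.linalg.norm(R[2]-R[1]))
e=R[0]-R[1];print(np.degrees(np.arctan2(-e[0],e[1])))
e=R[1]-R[2];print(np.degrees(np.arctan2(e[1],e[0])))
print("disc",onz(T,(225+238/2.6,47/2.6),.049))
# overlay in side and scene
def box(q,w,l,z0,z1):
    return [[q[0]+np.cos(q[2])*a*w/2-np.sin(q[2])*b*l/2,q[1]+np.sin(q[2])*a*w/2+np.cos(q[2])*b*l/2,z] for z in(z0,z1) for a,b in((-1,1),(1,1),(1,-1),(-1,-1))]
ims=[]
for n,c0,c1,r0,r1 in(("s2",200,380,130,330),("d2",300,460,120,340)):
    c=load(n);s=2.2 if n=="s2" else 2; im=cv2.resize(c["pixels"][r0:r1,c0:c1],None,fx=2,fy=2,interpolation=2)
    for q,w,l,z0,z1 in((m,.05,.118,.012,.044),(p,.054,.122,.017,.044),(t,.028,.14,.035,.067)):
        uv=proj(c,box(q,w,l,z0,z1))
        for k in(0,4):
            cv2.polylines(im,[np.int32((uv[k:k+4]-[c0,r0])*2)],True,(0,255,0) if k else (255,0,255),1)
    ims.append(cv2.resize(im,None,fx=1,fy=1)[:400])
cv2.imwrite("pics/ov.png",cv2.hconcat(ims))
```

```text
meter sides [np.float64(47.9), np.float64(114.9), np.float64(47.1), np.float64(113.7)]
  pose [ 0.5128 -0.1819] -6.66 res 2.36
pocket sides [np.float64(53.2), np.float64(122.2), np.float64(52.9), np.float64(121.8)]
  pose [0.5082 0.1614] -15.99 res 0.46
therm sides [np.float64(24.8), np.float64(136.6), np.float64(26.8), np.float64(136.2)]
  pose [0.6112 0.1772] -16.62 res 2.18
rim [[0.7012 0.2841 0.044 ]
 [0.63   0.0412 0.044 ]
 [0.4357 0.0976 0.044 ]] 0.25312589082072295 0.20235082321594064
-16.317687179304926
-16.194146050320523
disc [0.54054062 0.27100444 0.049     ]
```

View pics/ov.png

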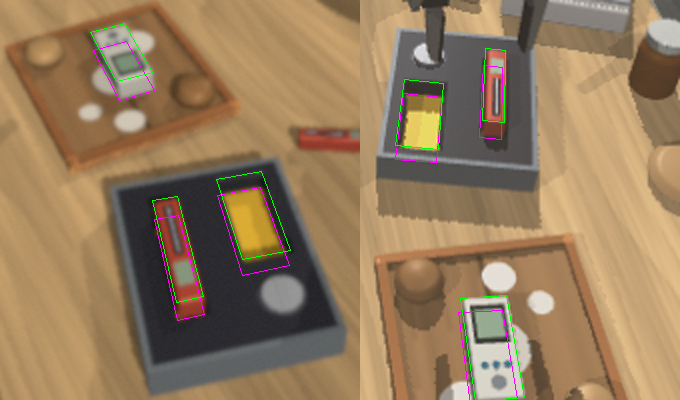

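The fits agree to within 1 mm. Tray centre is (0.5685, 0.191) at yaw -16.2°, the disc comes out at tray (-49, 69) as specified, the meter pocket is at tray (-50, -45) and the thermometer is at about (45, -1). Now I'll grasp the meter.

Run:
```python
from rig import bot
from h import *
L=bot.tcp_to_tips; print(L)
o=[180,0,83.34]; x,y=0.5128,-0.1819
bot.grip(0.082)
bot.move_ptp([x,y,L+.10],o)
bot.move_linear([x,y,L+.026],rate=.1,stop_force=6)
print(bot.current_eef_pos()-np.array([0,0,L]))
bot.grip(0.03,30); print(bot.current_width())
print(bot.move_linear([x,y,L+.13],rate=.12))
print(bot.current_width(),bot.current_wrist_force(),bot.current_time_s())
snap(bot,"side","d4");snap(bot,"wrist","w4")
a=cv2.imread("pics/d4.png")[180:360,260:460];cv2.imwrite("pics/d4c.png",cv2.resize(a,None,fx=3,fy=3))
```

```text
0.1901
[ 0.51318695 -0.18223601  0.02670541]
0.04949698776158001
False
0.04939836591628601 [-0.68024214  0.16116089 -2.1411092 ] 6.3333
```

View pics/d4c.png

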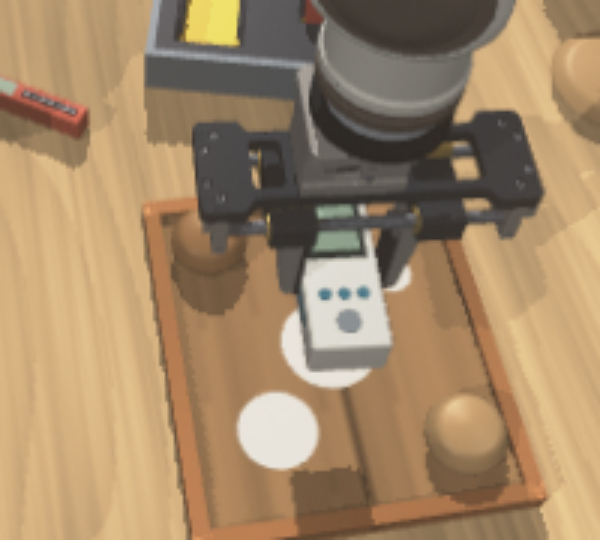

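View pics/w4.png

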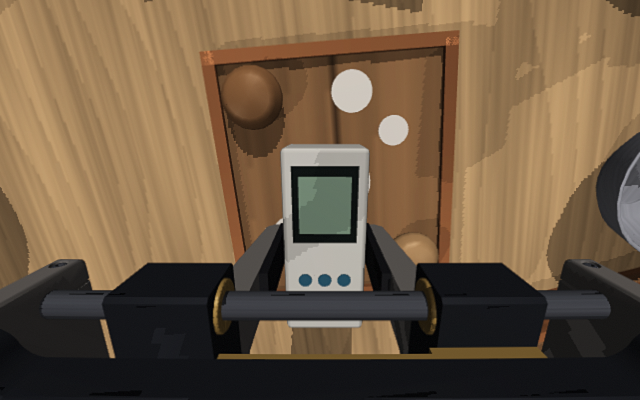

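The meter is held level and straight, spanning rows 148–327 in the wrist view. The rolls haven't moved. I'll measure its offset in the grip along y, then place it.

Run:
```python
from rig import bot
from h import *
L=bot.tcp_to_tips
W=load("w4"); e=bot.current_eef_pos(); zt=e[2]-L+.0173
yw=np.radians(bot.current_tool_rot()[2]-90)
for uv in [(325,146.5),(281.5,152),(368.5,151),(289,320),(361,320)]:
    d=onz(W,uv,zt)-e
    print(uv,np.round([np.cos(yw)*d[0]+np.sin(yw)*d[1],-np.sin(yw)*d[0]+np.cos(yw)*d[1]],4))
c=W["pixels"]
a=cv2.resize(c[130:340,270:380],None,fx=2.8,fy=2.8,interpolation=2); cv2.imwrite("pics/w4c.png",a)
```

```text
(325, 146.5) [-0.0006  0.06  ]
(281.5, 152) [-0.0245  0.057 ]
(368.5, 151) [0.0232 0.0575]
(289, 320) [-0.024  -0.0515]
(361, 320) [ 0.0229 -0.0514]
```

View pics/w4c.png

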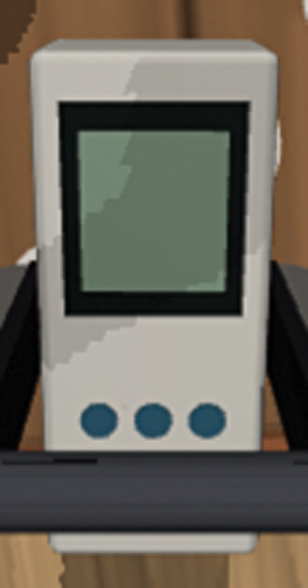

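Run:
```python
from rig import bot
from h import *
L=bot.tcp_to_tips
o=[180,0,73.8]; x,y=0.5081,0.1615
bot.move_ptp([x,y,L+.13],o)
print(bot.move_linear([x,y,L+.075],rate=.1)); bot.pause(.2)
print(bot.current_eef_pos()-np.array([0,0,L]),bot.current_tool_rot(),bot.current_wrist_force())
snap(bot,"scene","s5");snap(bot,"side","d5")
print("stop",bot.move_linear([x,y,L+.0485],rate=.04,stop_force=6))
print(bot.current_eef_pos()-np.array([0,0,L]),bot.current_wrist_force(),bot.current_wrist_torque(),bot.current_time_s())
snap(bot,"scene","s6");snap(bot,"side","d6")
b=[cv2.resize(cv2.imread(f"pics/{n}.png")[r:r+130,c:c+130],None,fx=3,fy=3) for n,r,c in(("s6",190,240),("d6",110,290))]
cv2.imwrite("pics/p6.png",cv2.hconcat(b))
```

```text
False
[0.50849251 0.16152841 0.07587184] [ 1.79908650e+02 -3.58672059e-02  7.38009599e+01] [ 0.55844575  0.9362626  -3.04046104]
stop True
[0.50815282 0.16139336 0.04871397] [1.29199132 0.23033399 3.84483069] [ 0.07925127  0.01456352 -0.00084187] 9.3667
```

View pics/p6.png

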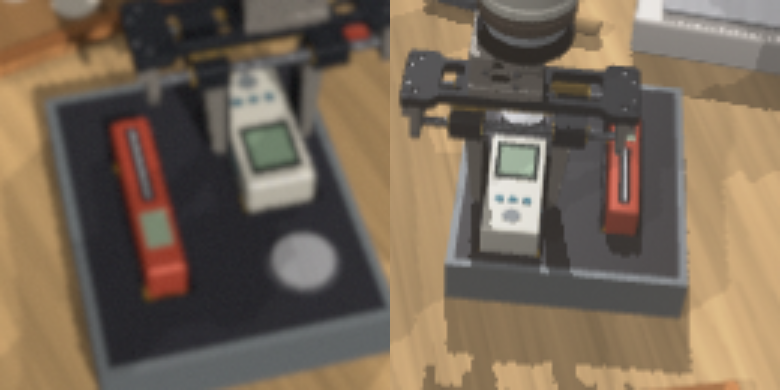

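The meter is in the mouth of the cutout and caught on the lips: its underside is at about 34 mm, the expected catch height. I'll release, retreat and look.

Run:
```python
from rig import bot
from h import *
L=bot.tcp_to_tips
bot.grip(0.07); e=bot.current_eef_pos()
bot.move_linear([e[0],e[1],L+.12],rate=.15)
bot.move_ptp([.53,.06,.36],[180,0,73.8]);bot.grip(0.0)
snap(bot,"scene","s7");snap(bot,"wrist","w7");print(bot.current_time_s())
b=[cv2.resize(cv2.imread(f"pics/{n}.png")[r:r+130,c:c+130],None,fx=3,fy=3) for n,r,c in(("s7",190,240),("w7",0,250))]
cv2.imwrite("pics/p7.png",cv2.hconcat(b))
```

```text
12.2917
```

View pics/p7.png

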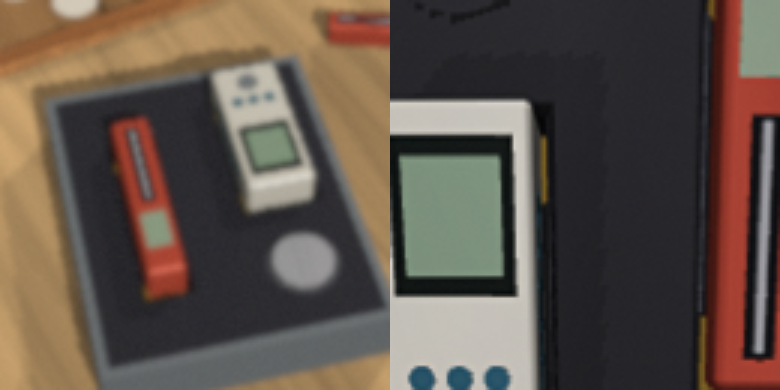

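View pics/w7.png

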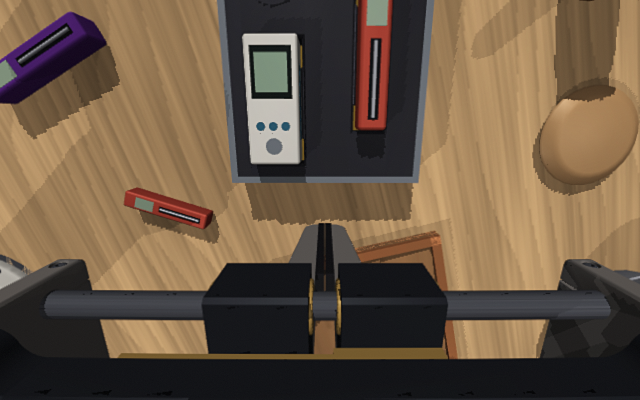

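The meter sits straight and level on the lips, with the thermometer next to it. Now I'll press the meter with closed fingertips, centre first and then each end, and repeat for the thermometer.

```bash
cat > press.py <<'E'
from rig import bot
from h import *
L=bot.tcp_to_tips
a=np.radians(-16.2)
def press(c,offs,z0=.075,zt=.046,sf=25):
    first=True
    for s in offs:
        x=c[0]-np.sin(a)*s; y=c[1]+np.cos(a)*s
        if first: bot.move_ptp([x,y,L+.10],[180,0,73.8]); first=False
        else: bot.move_linear([x,y,L+z0],rate=.15)
        bot.move_linear([x,y,L+z0],rate=.15)
        st=bot.move_linear([x,y,L+zt],rate=.03,stop_force=sf)
        print(s,st,"tip z %.4f"%(bot.current_eef_pos()[2]-L),"F",np.round(bot.current_wrist_force(),1),round(bot.current_time_s(),1))
        bot.move_linear([x,y,L+z0],rate=.15)
E
python3 - <<'E'
from press import *
press((.5081,.1615),[0,.042,-.042])
E
```

```text
0 True tip z 0.0494 F [-2.2  0.1  3.5] 14.0
0.042 True tip z 0.0494 F [ 0.3 -0.8  4.6] 15.9
-0.042 True tip z 0.0494 F [-0.8  0.8  5.3] 18.0
```

The meter read 49.4 mm at its centre and both ends, so it is home. Next is the thermometer.

Run:
```python
from press import *
press((.6114,.1776),[0,.05,-.05])
press((.5081,.1615),[.045,-.045],z0=.06)
bot.move_linear([.5081,.10,L+.14],rate=.2)
bot.move_ptp([.55,.08,.38],[180,0,73.8])
snap(bot,"scene","s8");snap(bot,"wrist","w8");snap(bot,"side","d8");print(bot.current_time_s())
b=[cv2.resize(cv2.imread(f"pics/{n}.png")[r:r+130,c:c+130],None,fx=3,fy=3) for n,r,c in(("s8",190,240),("d8",110,290))]
cv2.imwrite("pics/p8.png",cv2.hconcat(b))
```

```text
0 False tip z 0.0494 F [-4.5 -0.9 17.7] 20.3
0.05 True tip z 0.0494 F [-0.6 -0.3  4. ] 22.3
-0.05 True tip z 0.0494 F [-1.1 -0.2  3.4] 24.6
0.045 True tip z 0.0494 F [-0.7 -0.5  5.9] 26.3
-0.045 True tip z 0.0494 F [-2.3  0.2  5.2] 27.9
29.2667
```

View pics/p8.png

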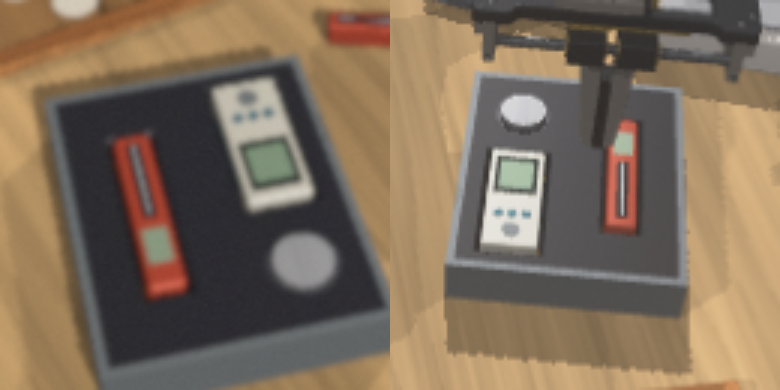

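View pics/w8.png

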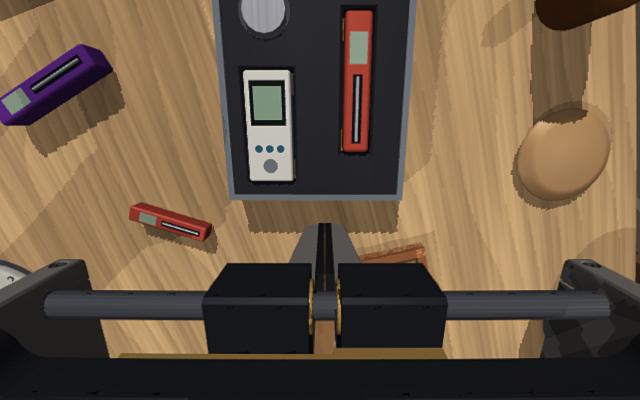

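View pics/d8.png

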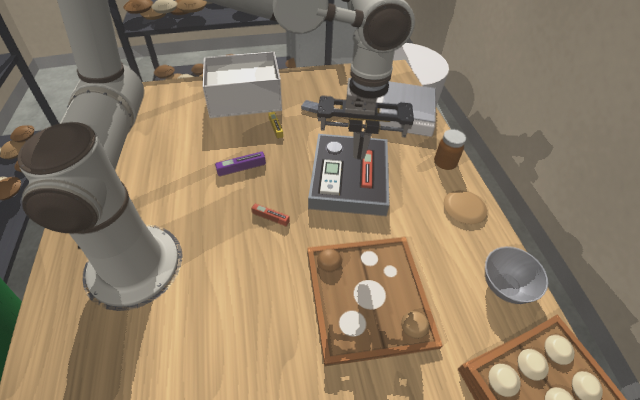

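Both tools now sit 5 mm proud and look level. The rolls are still at (329,260) and (416,324) in the side view. The thermometer's far end hasn't been checked since the near end was pressed, so I'll touch it once more and then hand in.

Run:
```python
from press import *
press((.6114,.1776),[.055,-.055],z0=.06)
bot.move_linear([.6,.12,L+.15],rate=.2)
bot.pause(.3); print(bot.current_time_s()); bot.close_job()
```

```text
0.055 False tip z 0.0493 F [-7.2 -3.  16.8] 31.1
-0.055 True tip z 0.0494 F [-1.6 -0.7  4.5] 32.9
34.0417
the job is handed in; nothing more can be done
```

The job is handed in at about 34 s of the 72 s allowed. The meter is in its cutout, screen up, and both it and the red thermometer are pressed fully home.

- **Meter:** I lifted it from the board, lowered it into the empty cutout until it caught on the lips, let go, and pressed its centre and both ends. The fingertips stopped at 49.4 mm at all three points and again when I rechecked the ends; fully home is 49 mm.
- **Thermometer:** I pressed the larger red one in the tray at its centre and both ends. The stops were at 49.3–49.4 mm, including a final recheck of both ends.
- **Force stop:** Two thermometer presses, the centre one and the last one at the +y end, ended without reaching the 25 N stop. They finished at the same height, with about 17 N still on the tool, so this is not a sign of a problem.
- **Final pictures:** These were taken before the last thermometer touch. They show both tools level, and the rolls and look-alikes where they were. The gripper was clear of everything at hand-in.

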